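# Find the through bore in the mounting bar

## Robot

A 6-joint arm with a two-finger parallel gripper is mounted at the origin on a cart in front of the work surface, level with it; the furniture and walls round the work are solid. World frame = base frame: x ahead of the robot, y to its left, z up, the work surface at z = 0. Lengths are in mm, angles in rad, forces in N, time in s.
With the tool pointing down it reaches from about 400 to 925 mm from the base axis. Payload 12.5 kg.
Tool frame: the origin (TCP) lies at the very end of the fingers, on their centre line; the grasp point (between the pads) lies 19 mm behind it; z points along the fingers, y is the line along which they close (so a half turn about z gives the same grasp; the last joint's range is limited). The gripper opens to 95 mm and grips with 3 to 60 N. Pads are 20 mm wide; open, the fingers measure 119 mm over their backs; the gripper's body (75 mm by 180 mm) begins 59 mm behind the grasp point.
Start: joints at [-1.413, 0.491, 1.559, -0, 1.092, -0.106], TCP at [162.992, -603.394, 175.861] pointing down, gripper open.
Joint ranges: [-3.1, 3.1], [-0.84, 2.19], [0.05, 2.79], [-1.13, 4.28], [0.06, 2.93], [-2.69, 2.69]. Speed limits (rad/s): [2.22, 2.22, 2.79, 3.14, 3.14, 3.14].

## Interface

Orientations are given as [roll, pitch, yaw] about the fixed x, y, z axes, in that order (R = Rz(yaw) Ry(pitch) Rx(roll)).
In Python, from cell import state, imaging, env, spot_in, mark_of gives the robot as it stands. The module is installed in compiled form; this text tells all that it offers.
- The arm moves only by the tool step_arm, never from a script. Its argument "increments" is a list of rows, each an object with "slide": the shift along the tool's x, y, z in m, a list of three; "roll": the turn about the tool's z in rad. A call has 1 to 5 rows; each row is the pose to reach, as a shift and turn from the pose commanded when the call began, along the tool's axes at that moment; what a row does not reach only later rows make up. A row lasts 1/8 s, in which the tool goes at most 62.5 mm and 10.7 degrees, less where a joint would pass 70% of its speed; a pose out of reach is approached as far as the arm can. A call with a gripper value outside its range is refused whole. "fingers" is the opening, from 0 (shut) to 1 (fully open), set as the call begins (left out, the last holds). The fingers move at their own pace and stop on an object; the grip force is fixed at half the most. Time passes only in rows, so rows that repeat a pose let the fingers close. It gives the time, the measured TCP pose, the force, the opening and the grip force at its end, in the units of the state.
- state(): the state, without advancing time (a new reading comes with each control period).
- imaging.read_camera(name): name is "side" or "top"; returns a dict with "color" (480x640x3 uint8, red, green, blue), "z_map" (480x640 float32, mm along the optical axis (not along the pixel's ray), 0 where there is no reading), "intrinsics" (3x3 intrinsics, pixels), "distortion" ([k1, k2, p1, p2, k3] as OpenCV has them; the pictures are not rectified), "camera_from_world" (4x4, takes a point from world to camera coordinates). Camera axes: x right, y up, looking along -z (the intrinsics and any distortion apply to the point x, -y, -z); pixel columns grow to the right and rows downward; lengths in mm; the calibration is good to about 2 mm. A picture is of the moment at which its call begins.
- env.job_done(): hands the job in; it is judged then, once.
Trained networks look in the newest picture that a camera, given by its name, has taken for a name from the list of things; names that differ only in an ending like _2 or _b are one class to them, and where a whole thing is asked for, a point or a joint stands for the part that bears it (a point fixed in the world has none). Each returns a list of dicts, best first, with "confidence" (0 to 1); they miss things now and then, are a little off and sometimes report something else, mostly with a low value. They report only what shows in the picture. A call takes as long as a camera call.
- spot_in(camera, target): "bbox" ([left, top, right, bottom] in pixels, round what is visible of it).
- mark_of(camera, target): "uv" ([column, row] in pixels: a listed point, or the origin of a listed thing).
The state is a dict: "t": time; "joints": joint angles; "qvel": joint speeds; "tau": joint torques, N m; "eef_pos": TCP position; "tcp_rot": TCP orientation; "ft_force": force on the tool from outside, world axes, zero at the start; "moment": the same for the moment, N m; "opening": opening from 0.0 (shut) to 1.0 (fully open); "grip_force": force on a finger pad.
Only numpy, scipy, OpenCV 4.12 (cv2) and the standard library are available. Lean on these libraries where they do the work, as an engineer would, in place of code of your own. Each camera call takes 0.05 s, during which the arm holds its last target. There are 200 camera calls.

## Task

Before the monitor arm is bolted on, find out which of the three bores in the aluminium bar goes right through: take the orange-handled pin from its stand and run it down each bore until it stops, in order from left to right as the robot faces it. Then leave the pin standing fully home, collar down on the bar, in the one through bore, and slide the blue dust covers fully shut over the two blind ones. Leave the other things on the desk alone.

Things in the scene. Friction and masses are not known exactly. Their poses are not given: they have to be found in the camera images.
- bar: aluminium mounting bar fixed on the desk, 84 x 190 x 44 mm (x, y, z), origin centre of underside. Its -x long side is the front, facing roughly to the robot; +y is left. Three 13 mm bores in the top face in a row: exactly one goes right through to the desk, two are blind, 20 mm deep; which changes every time. Guide rails 4 mm high, 3 mm thick run along x, 15.5 mm to either side of each bore.
- pin: loose steel probe pin, about 80 g, upright in its stand at first. Origin at its lower tip, z up: shank 9 mm diameter from 0 to 40 mm, collar 22 mm diameter from 40 to 44, orange grip 16 mm diameter from 44 to 90 (hold here). In the through bore it goes down until the collar rests on the bar (tip 40 mm deep, clear of the desk); in a blind bore the tip stops 20 mm deep.
- stand: fixed wooden stand block, 50 x 50 x 50 mm, origin at the centre of its underside, with one vertical 13 mm hole at its centre; at the start the pin hangs in it by its collar, tip 10 mm above the desk
- bore_1 (a point): centre of the mouth of the left bore (seen from the front), in the bar's top face, 44 mm above the desk; axes as the bar's
- cover_1 (a joint): blue dust cover of the left bore, a 26 x 26 x 4 mm plate that slides along the bar's x on the top face: 0 = fully shut (centred over the bore), 0.036 m = fully open (behind the bore, away from the robot); it slides to -x to shut, against about 1 to 2 N of friction, stops at both ends and stays where it is left. A pin in the bore blocks it
- tab_1 (a point): centre of the top of the upright tab on the left cover; the tab is 14 mm (along x) by 10 mm (along y) and stands 25 mm above the cover plate, which is 4.5 mm thick above the bar; axes as the bar's. Pinch it across y, or push it from behind
- bore_2 (a point): centre of the mouth of the middle bore (seen from the front), in the bar's top face, 44 mm above the desk; axes as the bar's
- cover_2 (a joint): blue dust cover of the middle bore, a 26 x 26 x 4 mm plate that slides along the bar's x on the top face: 0 = fully shut (centred over the bore), 0.036 m = fully open (behind the bore, away from the robot); it slides to -x to shut, against about 1 to 2 N of friction, stops at both ends and stays where it is left. A pin in the bore blocks it
- tab_2 (a point): centre of the top of the upright tab on the middle cover; the tab is 14 mm (along x) by 10 mm (along y) and stands 25 mm above the cover plate, which is 4.5 mm thick above the bar; axes as the bar's. Pinch it across y, or push it from behind
- bore_3 (a point): centre of the mouth of the right bore (seen from the front), in the bar's top face, 44 mm above the desk; axes as the bar's
- cover_3 (a joint): blue dust cover of the right bore, a 26 x 26 x 4 mm plate that slides along the bar's x on the top face: 0 = fully shut (centred over the bore), 0.036 m = fully open (behind the bore, away from the robot); it slides to -x to shut, against about 1 to 2 N of friction, stops at both ends and stays where it is left. A pin in the bore blocks it
- tab_3 (a point): centre of the top of the upright tab on the right cover; the tab is 14 mm (along x) by 10 mm (along y) and stands 25 mm above the cover plate, which is 4.5 mm thick above the bar; axes as the bar's. Pinch it across y, or push it from behind
- stapler: red and black stapler, 150 x 34 x 42 mm, a bystander lying loose on the desk, origin at the centre of its underside; leave it alone
- tape_measure: yellow tape measure, 60 x 66 x 31 mm, a bystander lying loose on the desk, origin at the centre of its underside; leave it alone
- eraser: eraser in a brown sleeve, 23 x 55 x 13 mm, a bystander lying loose on the desk, origin at the centre of its underside; leave it alone
- mug: white mug, 92 x 127 x 95 mm, a bystander lying loose on the desk, origin at the centre of its underside; leave it alone

How it is judged:
By the outcome, as a careful person would: the job done as asked, in the order asked, and still so for the second after the job is handed in, with the robot touching nothing.
It also fails if it takes over 69 s, if anything falls off the work surface, if the arm or the gripper's body presses on something with over 40 N, if the wrist force passes 120 N, or if a joint passes its speed limit or range.

## Working session

There is one attempt and no reset: what is moved stays moved. The work goes in short steps, Python scripts to look and compute and a tool call to move; the robot and the scene stay as the last step left them, time stands still between calls to the robot, and variables do not carry over. Pictures are saved under pics/ and viewed, at most 10 in all, crops included, and the job is handed in when it is done.

Besides the shell and the picture viewer there is one more tool, called after "Emit:" as a command line: name --argument value ..., lists and objects as JSON in quotes. step_arm: Moves the arm, as the interface text tells. Its arguments: {"type":"object","properties":{"increments":{"type":"array"},"fingers":{"type":"number"}},"required":["increments"]}

```bash
mkdir -p pics; cat > h.py <<'E'
import numpy as np, cv2
from cell import state, imaging, env, spot_in, mark_of
def cam(n): return imaging.read_camera(n)
def ray(c,uv):
    p=cv2.undistortPoints(np.array([[uv]],float),np.array(c["intrinsics"],float),np.array(c["distortion"],float))[0,0]
    M=np.array(c["camera_from_world"],float);R=M[:3,:3];t=M[:3,3]
    return -R.T@t, R.T@np.array([p[0],-p[1],-1.0])
def at_z(c,uv,z):
    o,d=ray(c,uv); return o+d*(z-o[2])/d[2]
def at_depth(c,uv):
    o,d=ray(c,uv); return o+d*c["z_map"][int(round(uv[1])),int(round(uv[0]))]
def proj(c,P):
    M=np.array(c["camera_from_world"],float);q=(M[:3,:3]@np.asarray(P,float).reshape(-1,3).T).T+M[:3,3]
    q=q*[1,-1,-1]
    return cv2.projectPoints(q,np.zeros(3),np.zeros(3),np.array(c["intrinsics"],float),np.array(c["distortion"],float))[0][:,0]
E
python3 - <<'E'
from h import *
np.set_printoptions(precision=1,suppress=True)
for n in ["side","top"]:
    c=cam(n); cv2.imwrite(f"pics/{n}1.png",c["color"][:,:,::-1])
    print(n,ray(c,(320,240)))
    for t,z in [("pin",None),("stand",0),("bar",0),("bore_1",44),("tab_1",73.5),("mug",0),("stapler",0),("tape_measure",0),("eraser",0)]:
        for m in mark_of(n,t):
            print(t,round(m["confidence"],2),np.array(m["uv"]), at_z(c,m["uv"],z) if z is not None else "", at_depth(c,m["uv"]))
    if 1: print([(b["bbox"],b["confidence"]) for b in spot_in(n,"pin")])
s=state();print(s)
E
```

```text
side (array([  444. , -1381.8,   754.9]), array([ 0.1,  0.9, -0.4]))
pin 0.42 [310.1 226.3]  [545.4 172.9  46. ]
stand 0.91 [291.3 312.9] [ 478.8 -216.7    0. ] [ 478.5 -227.7    7.1]
bar 0.61 [313.9 248.3] [554.  120.5   0. ] [547.3  29.1  45.9]
bore_1 0.91 [305.9 244.6] [527.   56.3  44. ] [526.7  51.   46.6]
bore_1 0.66 [309.  227.6] [541.9 168.3  44. ] [542.4 176.7  40.1]
bore_1 0.66 [308.9 238.8] [537.3  92.8  44. ] [537.4  93.4  43.7]
bore_1 0.21 [401.4 343.5] [ 699.1 -407.6   44. ] [ 701.7 -397.9   36.9]
tab_1 0.57 [322.2 220.3] [578.8 153.5  73.5] [578.9 154.1  73.2]
tab_1 0.48 [317.6 228.4] [561.6  98.   73.5] [561.5  96.6  74.1]
tab_1 0.47 [313.6 238.9] [546.1  30.7  73.5] [546.7  39.5  69.2]
mug 0.74 [398.4 345.7] [ 706.8 -355.     0. ] [ 697.6 -391.1   26.5]
stapler 0.77 [251.4 255.6] [375.9  80.4   0. ] [379.1  11.6  35.6]
stapler 0.29 [270.7 220.7] [429.3 320.1   0. ] [429.6 284.9  15.6]
tape_measure 0.82 [271.7 221. ] [432.4 317.7   0. ] [432.7 282.   15.8]
eraser 0.73 [361.6 309.5] [ 646.9 -208.5    0. ] [ 644.2 -224.1   10. ]
[([285.0, 269.2, 293.3, 295.2], 0.54)]
to
[... 890 characters left out ...]
2.7  73.4]
stapler 0.82 [267.  327.3] [370.1  89.3   0. ] [371.4  85.3  37.4]
stapler 0.28 [229.9 243.5] [554.5 173.3   0. ] [551.8 169.7  19.4]
tape_measure 0.91 [164.  297.5] [435.8 315.9   0. ] [435.  306.5  29.3]
eraser 0.76 [393.7 201. ] [ 648.7 -194.     0. ] [ 646.8 -192.6    8.7]
[([400.1, 272.4, 413.2, 282.8], 0.51)]
{'t': 1.1, 'joints': array([-1.4,  0.5,  1.6, -0. ,  1.1, -0.1]), 'qvel': array([-0.,  0., -0.,  0., -0.,  0.]), 'tau': array([  0. , -61.2, -25.8,   0.1,   0. ,   0. ]), 'eef_pos': array([ 163. , -603.4,  175.9]), 'tcp_rot': array([3.1, 0. , 0.3]), 'ft_force': array([-0.7,  0.3,  0. ]), 'moment': array([ 0.,  0., -0.]), 'grip_force': 0.0, 'opening': 0.9980527732952731}
```

```bash
python3 - <<'E'
import cv2,numpy as np
a=cv2.imread("pics/top1.png")[200:340,190:430]; b=cv2.imread("pics/side1.png")[195:345,230:420]
A=cv2.resize(a,None,fx=3.3,fy=3.3,interpolation=3)
cv2.imwrite("pics/topc.png",A); cv2.imwrite("pics/sidec.png",cv2.resize(b,None,fx=4,fy=4,interpolation=3))
E
```

```text
(no output)
```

View pics/topc.png

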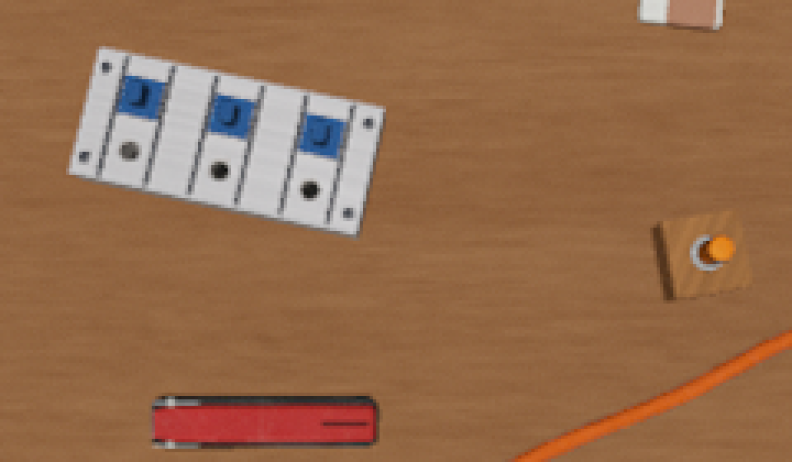

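View pics/sidec.png

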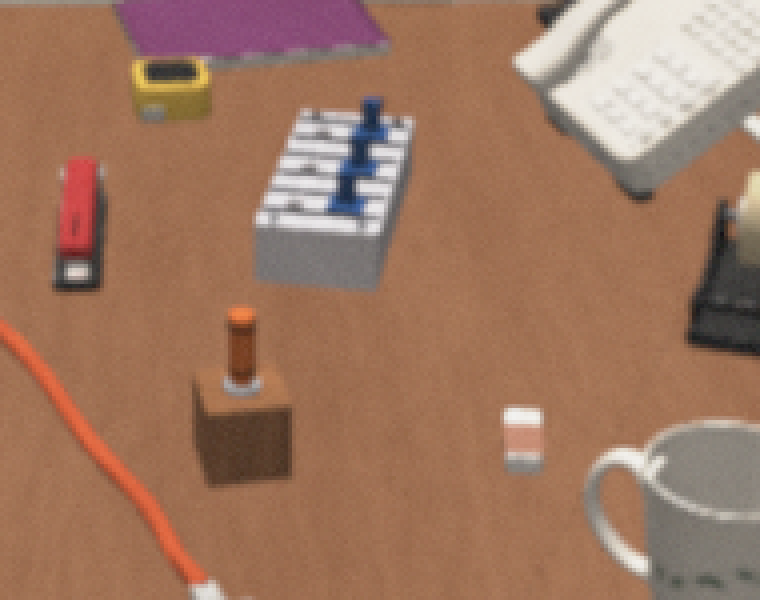

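The top crop shows the bar with three bores at about (229,246), (257,252), (284,258) px, blue covers open behind them, and the pin's grip top at (408.5,275). The side crop confirms the pin is upright in its stand, with the route over the desk clear.

```bash
python3 - <<'E'
from h import *
np.set_printoptions(precision=2,suppress=True)
c=cam("top"); im=c["color"][:,:,::-1].copy(); g=cv2.cvtColor(im,cv2.COLOR_BGR2GRAY).astype(float)
B=[]
for u,v in [(229.1,245.8),(256.7,251.8),(283.9,257.6)]:
    yy,xx=np.mgrid[int(v)-5:int(v)+6,int(u)-5:int(u)+6]; w=np.clip(195-g[yy,xx],0,None); w[np.hypot(xx-u,yy-v)>4.8]=0
    p=((w*xx).sum()/w.sum(),(w*yy).sum()/w.sum()); P=at_z(c,p,44); B.append(P); print("bore",p,P,w.sum())
B=np.array(B); print("spacing",np.diff(B,axis=0),np.linalg.norm(np.diff(B,axis=0),axis=1))
hsv=cv2.cvtColor(im,cv2.COLOR_BGR2HSV)
# bar rectangle: low saturation/bright + blue
m=((hsv[...,1]<60)&(hsv[...,2]>130))|((hsv[...,0]>95)&(hsv[...,0]<125)&(hsv[...,1]>120))
z=np.zeros_like(m);z[205:280,205:312]=m[205:280,205:312]
cn=max(cv2.findContours(z.astype(np.uint8),0,2)[0],key=cv2.contourArea)[:,0]
W=np.array([at_z(c,p,44)[:2] for p in cn.astype(float)])
r=cv2.minAreaRect(W.astype(np.float32)); print("bar rect",r)
# pin
o=(hsv[...,0]<20)&(hsv[...,1]>190)&(hsv[...,2]>150); z=np.zeros_like(o);z[262:292,392:425]=o[262:292,392:425]
ys,xs=np.nonzero(z); print("orange",len(xs),xs.min(),xs.max(),ys.min(),ys.max()); print("pin top",at_z(c,(408.5,275.2),100))
bl=(hsv[...,0]>95)&(hsv[...,0]<125)&(hsv[...,1]>120)
for m in mark_of("top","tab_1"): print(m["uv"],at_z(c,m["uv"],73.5))
# collar/stand
zz=c["z_map"][262:300,385:425];pts=np.array([at_depth(c,(u,v)) for v in range(262,300) for u in range(385,425)])
t=pts[(pts[:,2]>80)]; print("grip pts",len(t),t.mean(0) if len(t) else "")
t=pts[(pts[:,2]>44)&(pts[:,2]<60)]; print("stand top",len(t),cv2.minAreaRect(t[:,:2].astype(np.float32)),(t.min(0)+t.max(0))/2)
c=cam("side")
hs=cv2.cvtColor(c["color"],cv2.COLOR_RGB2HSV); o=(hs[...,0]<14)&(hs[...,1]>190)
z=np.zeros_like(o);z[268:294,280:300]=o[268:294,280:300]; ys,xs=np.nonzero(z);print("side orange",xs.min(),xs.max(),ys.min(),ys.max())
print("proj of pin top guess", proj(c,[[472,-196,100],[472,-196,54]]))
E
```

```text
bore (np.float64(228.7862156987875), np.float64(245.36343331206126)) [544.34 167.43  44.  ] 3134.0
bore (np.float64(256.13798745568585), np.float64(251.31878920098174)) [531.17 108.97  44.  ] 3667.0
bore (np.float64(283.4886426592798), np.float64(257.2174515235457)) [518.18  50.75  44.  ] 3610.0
spacing [[-13.16 -58.47   0.  ]
 [-12.99 -58.22   0.  ]] [59.93 59.65]
bar rect ((551.107177734375, 104.9906234741211), (191.38082885742188, 85.89060974121094), 77.38062286376953)
orange 47 405 412 271 278
pin top [ 474.27 -202.98  100.  ]
[286.6, 241.1] [548.46  42.28  73.5 ]
[258.2, 233.9] [563.95 101.25  73.5 ]
[269.9, 330.5] [366.31  75.59  73.5 ]
[230.6, 229.3] [574.01 158.75  73.5 ]
grip pts 65 [ 467.92 -185.89  184.93]
stand top 487 ((474.81060791015625, -203.78182983398438), (49.943695068359375, 51.24869155883789), 9.17412281036377) [ 474.34 -204.31   51.79]
side orange 289 290 281 285
proj of pin top guess [[288.12 271.46]
 [288.15 288.65]]
```

```bash
cat >> h.py <<'E'
from scipy.spatial.transform import Rotation as Ro
def go(P,yaw=None):
    s=state(); r=Ro.from_euler("xyz",s["tcp_rot"]); d=r.inv().apply(np.array(P)-s["eef_pos"])
    print("tool shift m",np.round(d/1000,4),"rot",np.round(s["tcp_rot"],4),"roll",None if yaw is None else round(s["tcp_rot"][2]-yaw,4))
E
python3 - <<'E'
from h import *
go([475,-203.5,160],-0.22);print(state()["eef_pos"])
E
```

```text
tool shift m [ 0.4055 -0.3047  0.0158] rot [3.1414 0.     0.2638] roll 0.4838
[ 163.00666948 -603.41461258  175.87162281]
```

Emit:
step_arm --increments '[{"slide":[0.05,-0.038,0.002],"roll":0.1},{"slide":[0.1,-0.075,0.004],"roll":0.2},{"slide":[0.15,-0.113,0.006],"roll":0.3},{"slide":[0.2,-0.15,0.008],"roll":0.4},{"slide":[0.25,-0.188,0.01],"roll":0.484}]' --fingers 0.6

```text
t: 1.88
eef_pos: [356.1, -355.5, 166.0]
tcp_rot: [3.141, -0.001, -0.223]
ft_force: [0.3, -0.1, 0.5]
opening: 0.61
grip_force: 0.0
```

```bash
python3 - <<'E'
from h import *
go([475,-203.5,160],-0.22);s=state();print(s["eef_pos"],s["t"],s["opening"])
E
```

```text
tool shift m [ 0.0823 -0.1746  0.006 ] rot [ 3.1411e+00 -6.0000e-04 -2.2350e-01] roll -0.0035
[ 356.08902525 -355.52361349  166.02873863] 1.875 0.6103174224908666
```

Emit:
step_arm --increments '[{"slide":[0.025,-0.05,0.002],"roll":0},{"slide":[0.05,-0.105,0.004],"roll":0},{"slide":[0.07,-0.15,0.005],"roll":0},{"slide":[0.0823,-0.1746,0.006],"roll":0},{"slide":[0.0823,-0.1746,0.006],"roll":0}]'

```text
t: 2.5
eef_pos: [474.2, -203.4, 159.8]
tcp_rot: [3.142, -0.0, -0.217]
ft_force: [0.7, 0.4, 0.7]
opening: 0.6
grip_force: 0.0
```

```bash
python3 - <<'E'
from h import *
go([475,-203.5,60]);s=state();print(s["eef_pos"],s["t"],s["opening"])
c=cam("side");b=c["color"][180:300,250:350];cv2.imwrite("pics/side2.png",cv2.resize(b[:,:,::-1],None,fx=5,fy=5,interpolation=3))
E
```

```text
tool shift m [ 0.0008 -0.      0.0998] rot [ 3.1415e+00 -1.0000e-04 -2.1740e-01] roll None
[ 474.2408259  -203.36758665  159.8111304 ] 2.5 0.6002934174012793
```

View pics/side2.png

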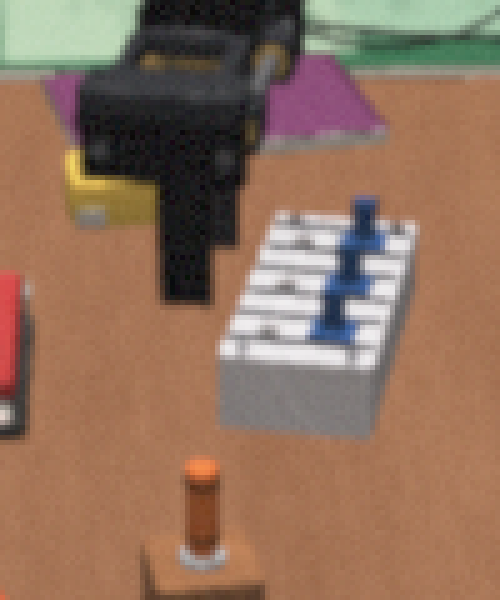

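The open fingers hang over the pin: their mid-line is at about x=291 px and the grip top at (290,273), so they are aligned. I'll descend and grip.

Emit:
step_arm --increments '[{"slide":[0.0,0,0.05],"roll":0},{"slide":[0.0,0,0.09],"roll":0},{"slide":[0.0,0,0.1],"roll":0},{"slide":[0.0,0,0.1],"roll":0}]'

```text
t: 3.05
eef_pos: [473.3, -205.4, 60.2]
tcp_rot: [3.142, 0.0, -0.221]
ft_force: [0.7, -0.2, 0.7]
opening: 0.596
grip_force: 0.0
```

Emit:
step_arm --increments '[{"slide":[0,0,0],"roll":0},{"slide":[0,0,0],"roll":0},{"slide":[0,0,0],"roll":0},{"slide":[0,0,0],"roll":0}]' --fingers 0

```text
t: 3.55
eef_pos: [473.6, -204.7, 60.2]
tcp_rot: [3.141, -0.001, -0.22]
ft_force: [0.1, 0.0, 0.1]
opening: 0.234
grip_force: 0.0
```

Emit:
step_arm --increments '[{"slide":[0,0,0],"roll":0},{"slide":[0,0,0],"roll":0}]'

```text
t: 3.8
eef_pos: [474.5, -204.6, 61.2]
tcp_rot: [-3.141, -0.002, -0.221]
ft_force: [-0.7, 11.5, 37.5]
opening: 0.06
grip_force: 18.0
```

Emit:
step_arm --increments '[{"slide":[0,0,-0.03],"roll":0},{"slide":[0,0,-0.07],"roll":0},{"slide":[0,0,-0.09],"roll":0},{"slide":[0,0,-0.09],"roll":0}]'

```text
t: 4.3
eef_pos: [474.0, -204.9, 150.9]
tcp_rot: [3.141, -0.003, -0.22]
ft_force: [0.4, 0.8, -0.7]
opening: 0.007
grip_force: 0.0
```

```bash
python3 - <<'E'
from h import *
P=[];
for n in ["top","side"]:
    c=cam(n);s=state();P.append(s["eef_pos"]);print(s["eef_pos"],s["tcp_rot"],s["opening"],s["grip_force"],s["ft_force"])
    cv2.imwrite(f"pics/{n}3.png",c["color"][:,:,::-1])
    e=s["eef_pos"];print(n,proj(c,[e,e-[0,0,10],e-[0,0,50]]))
a=cv2.imread("pics/side3.png")[190:300,250:350];a=cv2.resize(a,None,fx=4.8,fy=4.8,interpolation=3)
cv2.imwrite("pics/s3.png",a)
B=np.array([531.2,109.05]);u=np.array([13.08,58.35])/np.hypot(13.08,58.35)*60
for k in (1,0,-1): print(B+k*u)
go([544.3,167.4,150],-0.2205)
E
```

```text
[ 473.45706824 -204.64351504  149.73860212] [ 3.14130622e+00 -5.87998906e-04 -2.20188946e-01] 0.0028575594006174506 0.0 [-0.6345035  -0.46941862  0.48221273]
top [[414.30167027 273.75620097]
 [413.26233444 274.1431038 ]
 [409.32055083 275.61034148]]
[ 473.15741574 -204.51017094  149.09986038] [-3.14145538e+00  7.21150023e-04 -2.20236631e-01] 0.0006233894222183781 0.0 [ 0.25112274 -0.38931564 -0.95703267]
side [[288.68757059 254.26090313]
 [288.69379966 258.17515132]
 [288.71703751 273.5838459 ]]
[544.3241699  167.59704232]
[531.2  109.05]
[518.0758301   50.50295768]
tool shift m [-0.0118 -0.3785 -0.0008] rot [-3.1415e+00  7.0000e-04 -2.2020e-01] roll 0.0003
```

View pics/s3.png

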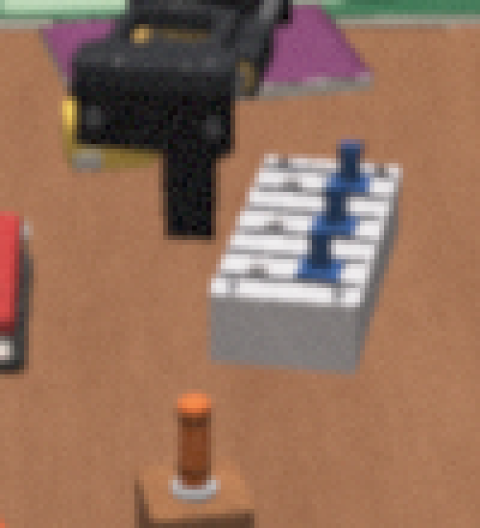

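The fingers closed empty and slipped off. The pin still stands at (290,274), and the fingertip shows at (290,239), not at the projected (289,254). I'll measure where the fingers really are, using depth.

```bash
python3 - <<'E'
from h import *
np.set_printoptions(precision=1,suppress=True)
c=cam("side");s=state();print(s["eef_pos"],s["joints"],s["opening"])
for v in (225,230,234,236,238,240,242): print(v,at_depth(c,(289,v)),c["color"][v,289])
print("pin",[at_depth(c,(290,v)) for v in (274,276,280,285)])
c=cam("top")
a=c["color"][200:340,330:480,::-1];cv2.imwrite("pics/t4.png",cv2.resize(a,None,fx=4,fy=4,interpolation=3))
E
```

```text
[ 473.  -204.4  148.8] [-0.5  0.4  1.9 -0.   0.9  1.3] 0.004868968900207269
225 [ 473.7 -214.4  226.3] [21 27 26]
230 [ 473.6 -216.2  215.1] [19 25 20]
234 [ 473.7 -212.3  203.5] [23 22 21]
236 [ 473.7 -214.1  199.5] [26 25 28]
238 [ 473.8 -208.6  191.9] [24 23 19]
240 [483.5 174.5   1.5] [141 100  74]
242 [483.2 161.9   1.1] [168 117  87]
pin [array([ 475.9, -211.1,  101.6]), array([ 475.9, -211.6,   96.7]), array([ 476. , -209.3,   84.8]), array([ 475.9, -211.9,   73. ])]
```

View pics/t4.png

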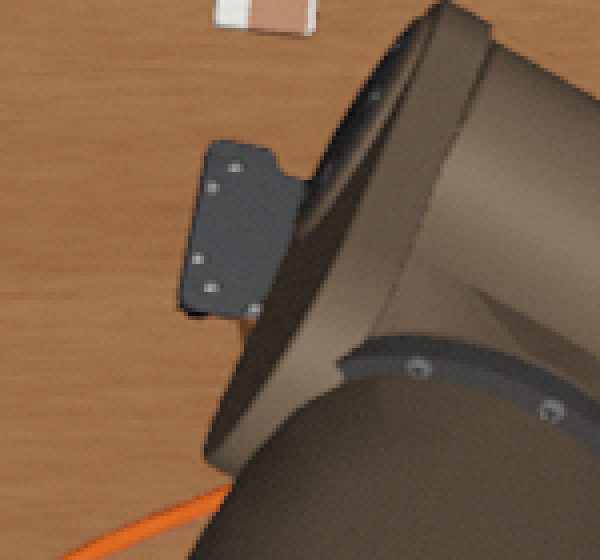

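The real fingertips are about 41 mm above the reported TCP z: depth gives 191 mm against a reading of 149, and the 37 N pinch on the pin's top edge agrees. So I'll treat true tip z as the reading plus 40 mm. The top picture shows the gripper over the stand with the pin hidden beneath it. I'll reopen, shift 2 mm in x and go down again.

Emit:
step_arm --increments '[{"slide":[0.002,0,0],"roll":0},{"slide":[0.002,0,0],"roll":0},{"slide":[0.002,0,0],"roll":0},{"slide":[0.002,0,0],"roll":0}]' --fingers 0.5

```text
t: 5.0
eef_pos: [475.4, -205.1, 149.8]
tcp_rot: [3.142, 0.0, -0.22]
ft_force: [-0.1, -0.5, 0.1]
opening: 0.369
grip_force: 0.0
```

Emit:
step_arm --increments '[{"slide":[0,0,0.045],"roll":0},{"slide":[0,0,0.09],"roll":0},{"slide":[0,0,0.12],"roll":0},{"slide":[0,0,0.129],"roll":0},{"slide":[0,0,0.129],"roll":0}]'

```text
t: 5.62
eef_pos: [475.6, -205.2, 21.0]
tcp_rot: [3.142, 0.0, -0.22]
ft_force: [0.9, 0.6, -0.0]
opening: 0.498
grip_force: 0.0
```

Emit:
step_arm --increments '[{"slide":[0,0,0],"roll":0},{"slide":[0,0,0],"roll":0},{"slide":[0,0,0],"roll":0},{"slide":[0,0,0],"roll":0},{"slide":[0,0,0],"roll":0}]' --fingers 0

```text
t: 6.25
eef_pos: [475.6, -205.0, 21.2]
tcp_rot: [-3.142, -0.0, -0.22]
ft_force: [0.6, 3.4, 5.2]
opening: 0.161
grip_force: 30.0
```

Emit:
step_arm --increments '[{"slide":[0,0,-0.02],"roll":0},{"slide":[0,0,-0.06],"roll":0},{"slide":[0,0,-0.08],"roll":0},{"slide":[0,0,-0.08],"roll":0}]'

```text
t: 6.75
eef_pos: [475.9, -205.5, 101.8]
tcp_rot: [3.141, -0.002, -0.22]
ft_force: [0.3, 0.1, -0.0]
opening: 0.165
grip_force: 30.0
```

```bash
python3 - <<'E'
from h import *
s=state();print(s["eef_pos"],s["opening"],s["grip_force"],s["ft_force"])
go([544.3,167.5,101.0],-0.2205)
c=cam("side");a=c["color"][190:300,250:350,::-1];cv2.imwrite("pics/s5.png",cv2.resize(a,None,fx=4.8,fy=4.8,interpolation=3))
E
```

```text
[ 475.94468887 -205.48401222  101.80437805] 0.1645362941766844 29.989362359046936 [ 0.30243701  0.1401929  -0.04032134]
tool shift m [-0.0147 -0.3789  0.0004] rot [ 3.1406e+00 -2.4000e-03 -2.2020e-01] roll 0.0003
```

View pics/s5.png

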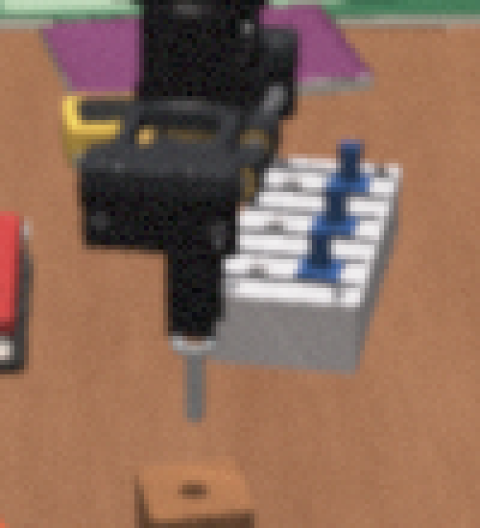

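The pin is held upright, collar just under the fingers, axis at column 290, and the stand hole is empty. I'll carry it over bore 1.

Emit:
step_arm --increments '[{"slide":[-0.001,-0.03,0],"roll":0},{"slide":[-0.003,-0.085,0],"roll":0},{"slide":[-0.006,-0.145,0],"roll":0},{"slide":[-0.008,-0.205,0],"roll":0},{"slide":[-0.01,-0.265,0],"roll":0}]'

```text
t: 7.42
eef_pos: [523.1, 57.5, 99.4]
tcp_rot: [3.141, 0.002, -0.22]
ft_force: [0.4, -0.9, -0.5]
opening: 0.162
grip_force: 30.0
```

Emit:
step_arm --increments '[{"slide":[-0.002,-0.055,0],"roll":0},{"slide":[-0.004,-0.095,0],"roll":0},{"slide":[-0.0047,-0.1139,0],"roll":0},{"slide":[-0.0047,-0.1139,0],"roll":0},{"slide":[-0.0047,-0.1139,0],"roll":0}]'

```text
t: 8.05
eef_pos: [543.6, 166.7, 100.3]
tcp_rot: [3.141, 0.001, -0.221]
ft_force: [1.1, -0.4, -0.3]
opening: 0.165
grip_force: 30.0
```

```bash
python3 - <<'E'
from h import *
np.set_printoptions(precision=1,suppress=True)
E=[]
for n in ("side","top","side"):
    c=cam(n);s=state();E.append(s["eef_pos"])
    if n=="side":
        cs=c
    else: ct=c
print(np.array(E),s["tcp_rot"],s["opening"])
a=cs["color"][180:270,270:350,::-1];b=ct["color"][205:295,190:310,::-1]
A=cv2.resize(a,None,fx=5,fy=5,interpolation=3);B=cv2.resize(b,None,fx=3.3,fy=5,interpolation=3)
cv2.imwrite("pics/b6.png",np.hstack([A,B]))
# mouth + shank as seen by the side camera
print("bores proj",proj(cs,[[544.3,167.5,44],[531.2,109,44],[518.1,50.5,44]]))
go([544.3,167.5,75],-0.2205)
E
```

```text
[[543.7 166.6 100.6]
 [543.8 166.6 100.7]
 [543.9 166.7 100.8]] [ 3.1  0.  -0.2] 0.16530978201805352
bores proj [[309.8 227.7]
 [306.4 236.4]
 [302.8 245.6]]
tool shift m [ 0. -0.  0.] rot [ 3.1  0.  -0.2] roll -0.0012
```

View pics/b6.png

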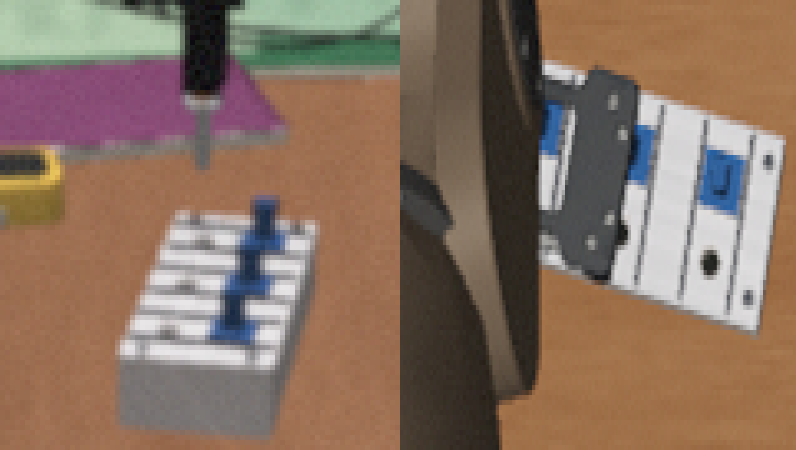

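The side view shows the shank tip at (310.0,213) above bore 1 at (310.8,228.2), so it looks about 1 to 2 mm short in x. I'll measure that at subpixel precision.

```bash
python3 - <<'E'
from h import *
np.set_printoptions(precision=2,suppress=True)
c=cam("side");g=cv2.cvtColor(c["color"],cv2.COLOR_RGB2GRAY).astype(float)
f=c["intrinsics"];print(f[0][0])
e=state()["eef_pos"]
# shank: darker than purple/desk? use |g-background| per row
L=cv2.cvtColor(c["color"],cv2.COLOR_RGB2LAB).astype(float)
for v in range(204,213):
    row=L[v,302:319,1:]; bg=np.vstack([row[:4],row[-4:]]).mean(0); w=np.linalg.norm(row-bg,axis=1); w[w<0.35*w.max()]=0
    print(v,(w*np.arange(302,319)).sum()/w.sum(),end="; ")
print()
for u,v in [(310.8,228.2),(307,236.7),(303.2,245.8)]:
    yy,xx=np.mgrid[int(round(v))-2:int(round(v))+3,int(round(u))-5:int(round(u))+6]; p=g[yy,xx]; w=np.clip(np.percentile(p,75)-15-p,0,None); w[np.abs(yy-v)>2.2]=0;w[np.abs(xx-u)>3.6]=0
    q=((w*xx).sum()/w.sum(),(w*yy).sum()/w.sum());print(q,at_z(c,q,44))
print(p.round(0))
print(proj(c,[[e[0],e[1],z] for z in (90,110)]),e)
go([544.3,167.5,75],-0.2205)
E
```

```text
583.5043720865634
204 310.036968250349; 205 310.04628653448225; 206 310.21164491525286; 207 309.6445240743295; 208 310.42417474225573; 209 309.51320987597103; 210 309.8522362429146; 211 310.0060015647757; 212 310.02036165774336; 
(np.float64(310.6787954830615), np.float64(228.633626097867)) [546.4  160.94  44.  ]
(np.float64(306.74766355140184), np.float64(237.3551401869159)) [531.79 102.41  44.  ]
(np.float64(303.10632183908046), np.float64(246.794061302682)) [518.66  43.03  44.  ]
[[228. 231. 229. 223. 208. 201. 204. 211. 213. 214. 210.]
 [227. 227. 225. 211. 177. 167. 174. 196. 221. 228. 230.]
 [184. 191. 188. 169. 134. 118. 140. 169. 213. 225. 227.]
 [134. 139. 143. 132. 114. 109. 114. 129. 160. 170. 176.]
 [159. 164. 187. 181. 179. 167. 158. 150. 153. 146. 146.]]
[[309.93 213.33]
 [310.03 206.93]] [543.91 166.86 100.89]
tool shift m [ 0.   -0.    0.03] rot [ 3.14 -0.   -0.22] roll -0.001
```

Emit:
step_arm --increments '[{"slide":[0.001,-0.0006,0.02],"roll":0},{"slide":[0.001,-0.0006,0.04],"roll":0},{"slide":[0.001,-0.0006,0.043],"roll":0},{"slide":[0.001,-0.0006,0.046],"roll":0},{"slide":[0.001,-0.0006,0.048],"roll":0}]'

```text
t: 8.88
eef_pos: [545.3, 168.2, 53.3]
tcp_rot: [-3.141, -0.001, -0.22]
ft_force: [0.1, -0.1, -0.1]
opening: 0.165
grip_force: 30.0
```

Emit:
step_arm --increments '[{"slide":[0,0,0.004],"roll":0},{"slide":[0,0,0.007],"roll":0},{"slide":[0,0,0.01],"roll":0},{"slide":[0,0,0.013],"roll":0},{"slide":[0,0,0.015],"roll":0}]'

```text
t: 9.5
eef_pos: [544.9, 168.2, 37.6]
tcp_rot: [3.141, 0.0, -0.22]
ft_force: [0.2, 0.2, -0.1]
opening: 0.167
grip_force: 30.0
```

In the bore freely. Tip at about 27 mm; continuing to the stop.

Emit:
step_arm --increments '[{"slide":[0,0,0.002],"roll":0},{"slide":[0,0,0.004],"roll":0},{"slide":[0,0,0.006],"roll":0},{"slide":[0,0,0.007],"roll":0}]'

```text
t: 10.0
eef_pos: [544.9, 168.2, 30.7]
tcp_rot: [3.141, 0.0, -0.22]
ft_force: [-0.0, -0.4, -1.2]
opening: 0.165
grip_force: 30.0
```

Emit:
step_arm --increments '[{"slide":[0,0,0.003],"roll":0},{"slide":[0,0,0.006],"roll":0},{"slide":[0,0,0.009],"roll":0},{"slide":[0,0,0.012],"roll":0}]'

```text
t: 10.5
eef_pos: [545.0, 168.2, 18.6]
tcp_rot: [3.141, 0.0, -0.22]
ft_force: [-0.1, -0.3, -0.7]
opening: 0.163
grip_force: 30.0
```

Emit:
step_arm --increments '[{"slide":[0,0,0.002],"roll":0},{"slide":[0,0,0.003],"roll":0},{"slide":[0,0,0.004],"roll":0},{"slide":[0,0,0.005],"roll":0},{"slide":[0,0,0.005],"roll":0}]'

```text
t: 11.12
eef_pos: [545.1, 168.2, 15.1]
tcp_rot: [-3.141, -0.001, -0.22]
ft_force: [-3.9, -1.0, 14.4]
opening: 0.164
grip_force: 30.0
```

The collar is down at reading 15.1 with 14 N, as the geometry predicts, so bore 1 is the through bore. Bore 2 next.

Emit:
step_arm --increments '[{"slide":[0,0,-0.01],"roll":0},{"slide":[0,0,-0.035],"roll":0},{"slide":[0,0,-0.056],"roll":0},{"slide":[0,0.02,-0.06],"roll":0},{"slide":[0,0.045,-0.06],"roll":0}]'

```text
t: 11.75
eef_pos: [534.7, 123.3, 73.9]
tcp_rot: [3.142, -0.0, -0.219]
ft_force: [0.2, -0.3, -0.4]
opening: 0.162
grip_force: 30.0
```

Emit:
step_arm --increments '[{"slide":[0,0.014,0.0],"roll":0},{"slide":[0,0.015,0],"roll":0},{"slide":[0,0.015,0.01],"roll":0},{"slide":[0,0.015,0.019],"roll":0},{"slide":[0,0.015,0.021],"roll":0}]'

```text
t: 12.38
eef_pos: [531.4, 110.0, 51.7]
tcp_rot: [3.141, 0.002, -0.22]
ft_force: [0.6, 1.0, -0.6]
opening: 0.162
grip_force: 30.0
```

```bash
python3 - <<'E'
from h import *
E=[]
for i in range(2):
    c=cam("side");s=state();E.append(s["eef_pos"])
print(np.array(E),s["tcp_rot"],s["ft_force"])
go([531.8,109.4,50])
E
```

```text
[[531.48903941 109.98857071  51.8644102 ]
 [531.67969879 109.94257082  52.29819272]] [ 3.14127924e+00  7.83900235e-04 -2.19756459e-01] [ 0.17454259 -1.03003308 -0.84788784]
tool shift m [0.0002 0.0005 0.0023] rot [ 3.1413e+00  8.0000e-04 -2.1980e-01] roll None
```

Emit:
step_arm --increments '[{"slide":[0,0.0003,0.004],"roll":0},{"slide":[0,0.0003,0.008],"roll":0},{"slide":[0,0.0003,0.012],"roll":0},{"slide":[0,0.0003,0.015],"roll":0},{"slide":[0,0.0003,0.0175],"roll":0}]'

```text
t: 13.1
eef_pos: [531.8, 109.3, 35.1]
tcp_rot: [3.142, -0.0, -0.22]
ft_force: [0.4, 0.4, 0.9]
opening: 0.163
grip_force: 30.0
```

Emit:
step_arm --increments '[{"slide":[0,0,0.001],"roll":0},{"slide":[0,0,0.001],"roll":0}]'

```text
t: 13.35
eef_pos: [532.0, 109.3, 34.9]
tcp_rot: [-3.141, -0.001, -0.22]
ft_force: [-1.3, -0.5, 7.4]
opening: 0.161
grip_force: 30.0
```

Bore 2 is blind, with a firm stop 20 mm deep. Bore 3 next.

Emit:
step_arm --increments '[{"slide":[0,0,-0.015],"roll":0},{"slide":[0,0,-0.035],"roll":0},{"slide":[0,0,-0.04],"roll":0},{"slide":[0,0.02,-0.04],"roll":0},{"slide":[0,0.045,-0.04],"roll":0}]'

```text
t: 13.98
eef_pos: [521.3, 64.5, 73.9]
tcp_rot: [3.141, 0.001, -0.219]
ft_force: [0.6, -0.7, -1.0]
opening: 0.164
grip_force: 30.0
```

Emit:
step_arm --increments '[{"slide":[0,0.014,0.0],"roll":0},{"slide":[0,0.015,0],"roll":0},{"slide":[0,0.015,0.01],"roll":0},{"slide":[0,0.015,0.02],"roll":0},{"slide":[0,0.015,0.023],"roll":0}]'

```text
t: 14.6
eef_pos: [518.3, 51.3, 50.2]
tcp_rot: [3.141, 0.001, -0.22]
ft_force: [-0.6, -0.5, -0.4]
opening: 0.171
grip_force: 30.0
```

Emit:
step_arm --increments '[{"slide":[0,0,0.004],"roll":0},{"slide":[0,0,0.008],"roll":0},{"slide":[0,0,0.012],"roll":0},{"slide":[0,0,0.015],"roll":0},{"slide":[0,0,0.0165],"roll":0}]'

```text
t: 15.22
eef_pos: [518.8, 50.8, 34.9]
tcp_rot: [3.142, -0.0, -0.22]
ft_force: [-1.8, -0.2, 12.1]
opening: 0.16
grip_force: 30.0
```

Bore 3 is blind too. I'll take the pin back to bore 1.

Emit:
step_arm --increments '[{"slide":[0,0,-0.015],"roll":0},{"slide":[0,0,-0.035],"roll":0},{"slide":[0,0,-0.041],"roll":0},{"slide":[0,-0.02,-0.041],"roll":0},{"slide":[0,-0.06,-0.041],"roll":0}]'

```text
t: 15.85
eef_pos: [532.0, 109.2, 76.2]
tcp_rot: [3.142, -0.0, -0.222]
ft_force: [-0.5, -0.4, 0.1]
opening: 0.164
grip_force: 30.0
```

Emit:
step_arm --increments '[{"slide":[0,-0.04,0.0],"roll":0},{"slide":[0,-0.058,0],"roll":0},{"slide":[0,-0.0603,0],"roll":0},{"slide":[0,-0.0603,0.01],"roll":0},{"slide":[0,-0.0603,0.022],"roll":0}]'

```text
t: 16.48
eef_pos: [544.8, 167.2, 53.0]
tcp_rot: [3.141, 0.0, -0.221]
ft_force: [-0.4, 0.7, -1.4]
opening: 0.163
grip_force: 30.0
```

```bash
python3 - <<'E'
from h import *
E=[]
for i in range(2):
    c=cam("side");s=state();E.append(s["eef_pos"])
print(np.array(E),s["tcp_rot"],s["ft_force"])
go([545.0,168.0,16])
E
```

```text
[[544.01012012 167.09620861  51.4720637 ]
 [544.07473978 167.21197679  52.13737803]] [ 3.14037099e+00  2.53126960e-03 -2.21272705e-01] [-0.27089839  0.14533299 -1.28391094]
tool shift m [ 0.0008 -0.001   0.0361] rot [ 3.1404e+00  2.5000e-03 -2.2130e-01] roll None
```

Emit:
step_arm --increments '[{"slide":[0.0005,-0.0007,0.005],"roll":0},{"slide":[0.0005,-0.0007,0.012],"roll":0},{"slide":[0.0005,-0.0007,0.02],"roll":0},{"slide":[0.0005,-0.0007,0.028],"roll":0},{"slide":[0.0005,-0.0007,0.034],"roll":0}]'

```text
t: 17.2
eef_pos: [545.4, 168.8, 19.2]
tcp_rot: [3.141, 0.0, -0.22]
ft_force: [0.2, -0.1, -0.3]
opening: 0.165
grip_force: 30.0
```

Emit:
step_arm --increments '[{"slide":[0,0,0.001],"roll":0},{"slide":[0,0,0.002],"roll":0},{"slide":[0,0,0.003],"roll":0},{"slide":[0,0,0.003],"roll":0}]'

```text
t: 17.7
eef_pos: [545.7, 168.8, 16.9]
tcp_rot: [3.142, -0.0, -0.22]
ft_force: [0.4, 0.4, 0.6]
opening: 0.164
grip_force: 30.0
```

Emit:
step_arm --increments '[{"slide":[0,0,0.001],"roll":0},{"slide":[0,0,0.002],"roll":0},{"slide":[0,0,0.002],"roll":0}]'

```text
t: 18.08
eef_pos: [545.7, 168.8, 15.2]
tcp_rot: [-3.142, -0.0, -0.22]
ft_force: [-0.3, -0.3, 3.4]
opening: 0.164
grip_force: 30.0
```

Emit:
step_arm --increments '[{"slide":[0,0,0],"roll":0},{"slide":[0,0,0],"roll":0},{"slide":[0,0,0],"roll":0},{"slide":[0,0,0],"roll":0}]' --fingers 0.35

```text
t: 18.58
eef_pos: [545.6, 168.8, 14.7]
tcp_rot: [3.141, 0.0, -0.22]
ft_force: [0.2, 0.6, 0.0]
opening: 0.349
grip_force: 0.0
```

Emit:
step_arm --increments '[{"slide":[0,0,-0.02],"roll":0},{"slide":[0,0,-0.05],"roll":0},{"slide":[0,0,-0.075],"roll":0},{"slide":[0,0,-0.085],"roll":0},{"slide":[0,0,-0.085],"roll":0}]'

```text
t: 19.2
eef_pos: [545.7, 168.8, 99.9]
tcp_rot: [-3.141, -0.001, -0.22]
ft_force: [0.4, -0.3, -0.9]
opening: 0.355
grip_force: 0.0
```

The pin is released with its collar down. Now I'll pinch cover 2's tab.

Emit:
step_arm --increments '[{"slide":[0.015,0.025,0],"roll":0},{"slide":[0.03,0.055,0],"roll":0},{"slide":[0.034,0.061,0],"roll":0},{"slide":[0.034,0.061,0],"roll":0},{"slide":[0.034,0.061,0.01],"roll":0}]'

```text
t: 19.82
eef_pos: [565.5, 102.7, 89.6]
tcp_rot: [-3.141, -0.001, -0.22]
ft_force: [-0.1, 0.1, 0.0]
opening: 0.352
grip_force: 0.0
```

```bash
python3 - <<'E'
from h import *
np.set_printoptions(precision=1,suppress=True)
c=cam("side");s=state();print(s["eef_pos"],s["opening"])
a=c["color"][180:270,270:350,::-1];A=cv2.resize(a,None,fx=6,fy=6,interpolation=3)
cv2.imwrite("pics/b7.png",A)
go([565.1,101.9,16])
E
```

```text
[564.6 102.6  88. ] 0.34659904132783376
tool shift m [0.  0.  0.1] rot [ 3.1  0.  -0.2] roll None
```

View pics/b7.png

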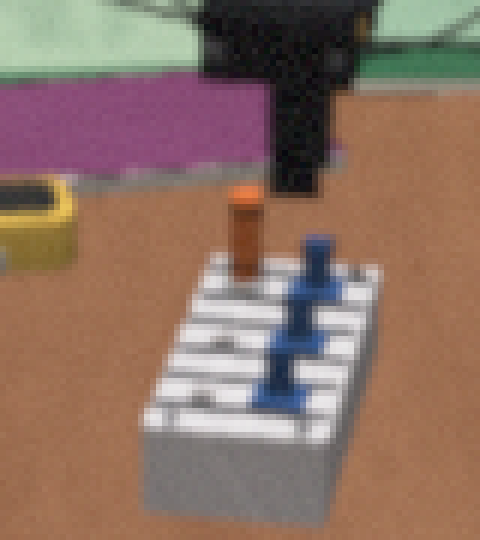

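The pin stands home in bore 1 at (311,215), and the fingers' mid-line at column 320 lines up with tab 2 at (320,232). Descending to pinch.

Emit:
step_arm --increments '[{"slide":[0,0.0005,0.03],"roll":0},{"slide":[0,0.0005,0.055],"roll":0},{"slide":[0,0.0005,0.065],"roll":0},{"slide":[0,0.0005,0.072],"roll":0},{"slide":[0,0.0005,0.072],"roll":0}]'

```text
t: 20.5
eef_pos: [565.4, 101.5, 17.9]
tcp_rot: [3.142, -0.0, -0.22]
ft_force: [-0.3, -0.6, 0.4]
opening: 0.347
grip_force: 0.0
```

Emit:
step_arm --increments '[{"slide":[0,0,0],"roll":0},{"slide":[0,0,0],"roll":0},{"slide":[0,0,0],"roll":0},{"slide":[0,0,0],"roll":0}]' --fingers 0

```text
t: 21.0
eef_pos: [566.0, 102.2, 18.3]
tcp_rot: [-3.14, -0.001, -0.22]
ft_force: [1.8, 6.4, 1.0]
opening: 0.105
grip_force: 30.0
```

Gripped at 10 mm, which matches the tab. Sliding it shut.

Emit:
step_arm --increments '[{"slide":[-0.006,0,0],"roll":0},{"slide":[-0.014,0,0],"roll":0},{"slide":[-0.022,0,0],"roll":0},{"slide":[-0.03,0,0],"roll":0},{"slide":[-0.035,0,0],"roll":0}]'

```text
t: 21.62
eef_pos: [531.9, 109.8, 18.3]
tcp_rot: [-3.14, -0.002, -0.22]
ft_force: [1.8, 7.1, -0.4]
opening: 0.1
grip_force: 30.0
```

Emit:
step_arm --increments '[{"slide":[-0.001,0,0],"roll":0},{"slide":[-0.002,0,0],"roll":0},{"slide":[-0.002,0,0],"roll":0}]'

```text
t: 22.0
eef_pos: [531.3, 110.0, 18.3]
tcp_rot: [-3.14, -0.004, -0.22]
ft_force: [7.0, 4.1, -4.8]
opening: 0.102
grip_force: 30.0
```

Emit:
step_arm --increments '[{"slide":[-0.001,0,0],"roll":0},{"slide":[-0.002,0,0],"roll":0},{"slide":[-0.002,0,0],"roll":0}]'

```text
t: 22.38
eef_pos: [531.3, 110.0, 18.3]
tcp_rot: [-3.139, -0.008, -0.22]
ft_force: [14.7, 1.9, -9.4]
opening: 0.101
grip_force: 30.0
```

Emit:
step_arm --increments '[{"slide":[0.003,0,0],"roll":0},{"slide":[0.003,0,0],"roll":0},{"slide":[0.003,0,0],"roll":0},{"slide":[0.003,0,0],"roll":0}]' --fingers 0.33

```text
t: 22.88
eef_pos: [530.0, 109.2, 17.9]
tcp_rot: [3.141, 0.0, -0.22]
ft_force: [0.2, -0.9, -0.1]
opening: 0.329
grip_force: 0.0
```

Emit:
step_arm --increments '[{"slide":[0,0,-0.02],"roll":0},{"slide":[0,0,-0.06],"roll":0},{"slide":[0.015,0.02,-0.07],"roll":0},{"slide":[0.03,0.05,-0.07],"roll":0},{"slide":[0.034,0.06,-0.07],"roll":0}]'

```text
t: 23.5
eef_pos: [550.5, 42.0, 87.9]
tcp_rot: [3.141, -0.0, -0.222]
ft_force: [-0.1, -0.0, 0.1]
opening: 0.333
grip_force: 0.0
```

```bash
python3 - <<'E'
from h import *
c=cam("side");s=state();print(s["eef_pos"],s["opening"])
b3=np.array([518.7,50.9])+34*np.array([.9758,-.2186])
go([b3[0],b3[1],16])
E
```

```text
[550.38505868  41.65817094  87.73072541] 0.3299801984360806
tool shift m [ 0.0011 -0.0021  0.0717] rot [ 3.1413e+00  1.0000e-04 -2.2170e-01] roll None
```

The cover hit its stop: no more travel at 14.7 N. Cover 3 now.

Emit:
step_arm --increments '[{"slide":[0.001,-0.002,0.02],"roll":0},{"slide":[0.001,-0.002,0.05],"roll":0},{"slide":[0.001,-0.002,0.064],"roll":0},{"slide":[0.001,-0.002,0.07],"roll":0},{"slide":[0.001,-0.002,0.07],"roll":0}]'

```text
t: 24.18
eef_pos: [551.8, 45.1, 18.0]
tcp_rot: [3.142, -0.0, -0.22]
ft_force: [0.7, -0.2, -0.2]
opening: 0.332
grip_force: 0.0
```

Emit:
step_arm --increments '[{"slide":[0,0,0],"roll":0},{"slide":[0,0,0],"roll":0},{"slide":[0,0,0],"roll":0},{"slide":[0,0,0],"roll":0}]' --fingers 0

```text
t: 24.68
eef_pos: [551.7, 44.1, 18.3]
tcp_rot: [3.141, -0.0, -0.22]
ft_force: [-2.1, -7.7, 3.4]
opening: 0.103
grip_force: 30.0
```

Emit:
step_arm --increments '[{"slide":[-0.006,0,0],"roll":0},{"slide":[-0.014,0,0],"roll":0},{"slide":[-0.022,0,0],"roll":0},{"slide":[-0.03,0,0],"roll":0},{"slide":[-0.035,0,0],"roll":0}]'

```text
t: 25.3
eef_pos: [517.6, 51.7, 18.3]
tcp_rot: [3.141, -0.001, -0.22]
ft_force: [-0.7, -8.8, 2.6]
opening: 0.103
grip_force: 30.0
```

Emit:
step_arm --increments '[{"slide":[-0.001,0,0],"roll":0},{"slide":[-0.002,0,0],"roll":0},{"slide":[-0.003,0,0],"roll":0},{"slide":[-0.003,0,0],"roll":0}]'

```text
t: 25.8
eef_pos: [517.4, 51.8, 18.4]
tcp_rot: [3.141, -0.006, -0.22]
ft_force: [8.7, -12.3, -5.4]
opening: 0.102
grip_force: 30.0
```

Emit:
step_arm --increments '[{"slide":[-0.001,0,0],"roll":0},{"slide":[-0.002,0,0],"roll":0},{"slide":[-0.002,0,0],"roll":0}]'

```text
t: 26.18
eef_pos: [517.4, 51.9, 18.5]
tcp_rot: [-3.141, -0.01, -0.22]
ft_force: [16.6, -14.9, -11.8]
opening: 0.106
grip_force: 30.0
```

Emit:
step_arm --increments '[{"slide":[0.003,0,0],"roll":0},{"slide":[0.003,0,0],"roll":0},{"slide":[0.003,0,0],"roll":0},{"slide":[0.003,0,0],"roll":0}]' --fingers 0.33

```text
t: 26.68
eef_pos: [515.4, 53.2, 17.8]
tcp_rot: [3.141, 0.0, -0.22]
ft_force: [0.3, -0.0, -0.3]
opening: 0.327
grip_force: 0.0
```

Emit:
step_arm --increments '[{"slide":[0,0,-0.02],"roll":0},{"slide":[0,0,-0.07],"roll":0},{"slide":[0,0.05,-0.1],"roll":0},{"slide":[0,0.11,-0.1],"roll":0},{"slide":[0,0.17,-0.1],"roll":0}]'

```text
t: 27.3
eef_pos: [478.0, -114.2, 118.4]
tcp_rot: [3.141, -0.001, -0.219]
ft_force: [0.2, 0.5, 0.0]
opening: 0.33
grip_force: 0.0
```

Emit:
step_arm --increments '[{"slide":[-0.02,0.06,0],"roll":0},{"slide":[-0.04,0.12,0],"roll":0},{"slide":[-0.06,0.17,0],"roll":0},{"slide":[-0.06,0.17,0],"roll":0}]'

```text
t: 27.8
eef_pos: [381.1, -268.0, 117.9]
tcp_rot: [3.141, -0.0, -0.225]
ft_force: [0.5, 0.6, 0.2]
opening: 0.33
grip_force: 0.0
```

```bash
python3 - <<'E'
from h import *
cs=cam("side");ct=cam("top");s=state();print(s["t"],s["eef_pos"],s["ft_force"])
a=cs["color"][190:280,270:350,::-1];b=ct["color"][205:295,200:310,::-1]
A=cv2.resize(a,None,fx=4,fy=4,interpolation=3);B=cv2.resize(b,None,fx=4,fy=4,interpolation=3)
cv2.imwrite("pics/b8.png",np.hstack([A,B]))
E
```

```text
27.9 [ 382.59892284 -265.60288417  117.86311977] [-0.27877936  0.63744299 -0.72700381]
```

View pics/b8.png

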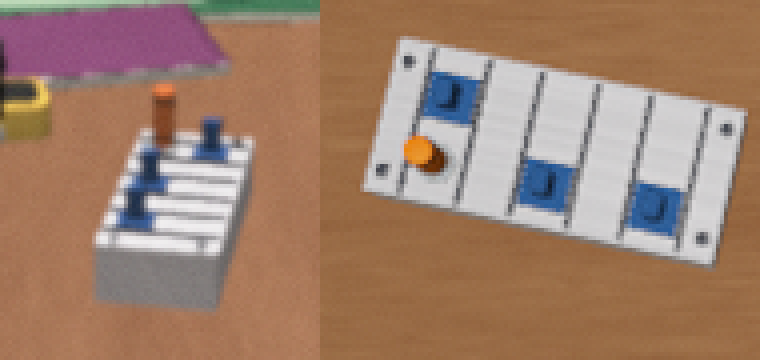

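The final picture shows the pin home in the left bore (311,216) and cover 1 still open. Covers 2 and 3 are shut over their bores, at about (256,251) and (283,257) px in the top view. Everything is clear of the robot.

```bash
python3 -c "
from cell import env; print(env.job_done())"
```

```text
the job is handed in; nothing more can be done
None
```

The job is handed in: the left bore goes right through and the pin stands in it, collar down; the middle and right bores stopped the pin 20 mm deep, and their covers are shut against the stops.

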